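# Kit the air-tool service tray

## Task

Kit the service tray for the brad nailer: stand the amber bottle of air-tool oil in the red bin, the brass quick coupler in the blue bin, the air filter in the green bin and the carton of brads in the yellow bin. Set each one down upright on the floor of its bin, without dropping it. The white glue bottle and the silver steel coupler belong to other jobs: leave them standing where they are.

Things in the scene. Friction and masses are not known exactly. Their poses are not given: they have to be found in the camera images.
- oil: Loose round squeeze bottle of air-tool oil, AMBER with a red label and red spout; plain cylinder 38 mm in diameter from 0 to 64 mm high, then a shoulder and a narrow spout up to 102 mm; about 0.11 kg. Stands upright on the bench. Origin: centre of its underside, z up the bottle.
- glue: Look-alike to leave alone: the same bottle in WHITE with a blue label and blue spout (38 mm in diameter, 102 mm tall), standing on the bench. Origin: centre of its underside.
- brass_coupler: Loose air-line quick coupler of BRASS (golden), standing on its hexagon end, mouth up, 62 mm tall: hexagon 27 mm across corners up to 18 mm, knurled round sleeve 28 mm in diameter from 24 to 54 mm, nose 22 mm in diameter to the top; about 0.12 kg. Origin: centre of its underside, z up.
- steel_coupler: Look-alike to leave alone: a coupler of the same shape and size (28 mm in diameter, 62 mm tall) in SILVER steel, standing on the bench. Origin: centre of its underside.
- filter: Loose air filter, 84 mm tall, 0.2 kg, standing on its flat bottom: pale clear bowl with black ribs, 38 to 40 mm in diameter, up to 52 mm; dark grey head 40 x 40 mm from 52 to 80 mm, low black cap on top; a brass port sticks out 8 mm on each of the head's two x sides (56 mm over the ports), so grip the head across its y. Origin: centre of its underside; x along the ports, z up.
- brads: Loose brown cardboard carton of brads standing on end: 60 mm (its x) by 34 mm (its y), 80 mm tall, about 0.22 kg, with a white and black band. Origin: centre of its underside; z up.
- bin_red: Target for the oil bottle: RED square open bin, fixed in the tray: 84 x 84 mm outside (88 over the rim), 78 x 78 mm inside, walls 3 mm. Origin: centre of its underside, 3 mm above the bench; its inner floor lies 3 mm and its rim 30 mm above the origin; x and y along its sides.
- bin_blue: Target for the brass coupler: BLUE square open bin fixed in the tray, same size and origin as the red one. The four bins stand in a 2 x 2 block, 89 mm from centre to centre, in any order; all have the tray's yaw.
- bin_green: Target for the air filter: GREEN square open bin fixed in the tray, same size and origin as the red one. The tray is fixed to the bench, dark steel, 186 x 186 mm, its wall (26 mm high) lower than the bins.
- bin_yellow: Target for the carton of brads: YELLOW square open bin fixed in the tray, same size and origin as the red one. A handle 24 mm high sticks out 28 mm from the middle of the tray's two x sides.

How it is judged:
By the outcome, as a careful person would: the job done as asked, in the order asked, and still so for the second after the job is handed in, with the robot touching nothing.
It also fails if it takes over 115 s, if anything falls off the work surface, if the arm or the gripper's body presses on something with over 40 N, if the wrist force passes 120 N, or if a joint passes its speed limit or range.

## Robot

A 6-joint arm with a two-finger parallel gripper is mounted at the origin on the work surface. World frame = base frame: x ahead of the robot, y to its left, z up, the work surface at z = 0. Lengths are in m, angles in rad, forces in N, time in s.
With the tool pointing down it reaches from about 0.325 to 0.85 m from the base axis. Payload 4.4 kg.
Tool frame: the origin (TCP) lies where the fingers leave the gripper's body, on its centre line; the fingertips stand 97 mm ahead of it and the grasp point (between the pads) lies 78 mm ahead of it; z points along the fingers, y is the direction in which the jaws open and shut (so a half turn about z gives the same grasp; the last joint's range is limited). The gripper opens to 94 mm and grips with 3 to 60 N. Pads are 16 mm wide; open, the fingers measure 119 mm over their backs; the gripper's body (75 mm by 177 mm) begins 78 mm behind the grasp point.
Start: joints at [-1.355, 0.207, 1.542, -0, 1.393, -0.15], TCP at [0.206, -0.537, 0.303] pointing down, gripper open.
Joint ranges: [-2.73, 2.73], [-0.86, 2.22], [0.23, 2.46], [-1.11, 4.25], [0.08, 2.63], [-2.82, 2.82]. Speed limits (rad/s): [2.79, 2.79, 3.14, 3.14, 3.14, 3.14].

## Interface

Orientations are given as a rotation vector (axis times angle).
In Python, from workcell import ctrl gives the robot as it stands.
- The arm moves only by the tool arm_command, never from a script. Its argument "increments" is a list of rows, each a list of 5 numbers: the shift along the world's x, y, z in cm, then the turn about the world's z in rad, then the finger opening in cm, from 0 to 9.4. A call has 1 to 20 rows; each row shifts and turns the commanded pose from where the row before left it; what a row does not reach is not made up. A row lasts 1/12 s, in which the tool goes at most 41.7 mm and 7.16 degrees, less where a joint would pass 70% of its speed; a pose out of reach is approached as far as the arm can. A call with a gripper value outside its range is refused whole. The fingers move at their own pace and stop on an object; the grip force is fixed at half the most. Time passes only in rows, so rows that do not move let the fingers close. It gives the time, the measured TCP pose, the force and the opening at its end, in the units of the state.
- ctrl.get_state(): the state, without advancing time (a new reading comes with each control period).
- ctrl.camera(name): name is "scene" or "top" or "wrist"; returns a dict with "pixels" (480x640x3 uint8, red, green, blue), "intrinsics" (3x3 intrinsics, pixels), "rvec" (rotation vector, rad) and "tvec" (3), from world to camera coordinates, as OpenCV has them. Camera axes: x right, y down, z forward; pixel columns grow to the right and rows downward; lengths in m; the calibration is good to about 2 mm. A picture is of the moment at which its call begins. There is no depth.
- ctrl.job_done(): hands the job in, once; it reports no verdict.
The state is a dict: "t": time; "joint_positions": joint angles; "qvel": joint speeds; "joint_torque": joint torques, N m; "eef_pos": TCP position; "eef_rot": TCP orientation; "force": force on the tool from outside, world axes, zero at the start; "wrist_torque": the same for the moment, N m; "opening": finger opening in m.
Only numpy, scipy, OpenCV 4.12 (cv2) and the standard library are available. Lean on these libraries where they do the work, as an engineer would, in place of code of your own. Each camera call takes 0.05 s, during which the arm holds its last target. There are 200 camera calls.

## Working session

There is one attempt and no reset: what is moved stays moved. The work goes in short steps, Python scripts to look and compute and a tool call to move; the robot and the scene stay as the last step left them, time stands still between calls to the robot, and variables do not carry over. Pictures are saved under pics/ and viewed, about 12 in all and at most 16, crops included, and the job is handed in when it is done.

Besides the shell and the picture viewer there is one more tool, called after "Request:" by a JSON object that holds its "name" and its "arguments". arm_command: Moves the arm, as the interface text tells. Its arguments: {"type":"object","properties":{"increments":{"type":"array"}},"required":["increments"]}

```bash
mkdir -p pics; cat > h.py <<'E'
import numpy as np, cv2
from workcell import ctrl
def cam(n,save=None):
    c=ctrl.camera(n); c={k:np.asarray(v) for k,v in c.items()}
    if save: cv2.imwrite('pics/'+save,cv2.cvtColor(c['pixels'],cv2.COLOR_RGB2BGR))
    return c
def ray(c,u,v,z):
    R=cv2.Rodrigues(c['rvec'].astype(float))[0]; o=-R.T@c['tvec'].ravel()
    d=R.T@np.linalg.inv(c['intrinsics'])@np.array([u,v,1.])
    return (o+d*(z-o[2])/d[2])[:2]
def origin(c):
    R=cv2.Rodrigues(c['rvec'].astype(float))[0]; return -R.T@c['tvec'].ravel()
E
python3 - <<'E'
from h import *
for n in ['top','scene','wrist']:
    c=cam(n,n+'0.png'); print(n,origin(c),c['intrinsics'][0,0]); np.savez('pics/'+n+'0.npz',**c)
print(ctrl.get_state())
E
```

```text
top [ 0.3937066  -0.02205361  1.13925061] 537.3906861003504
scene [ 1.18185848 -0.43379153  0.61347075] 488.4060834360698
wrist [ 0.2674421  -0.51292526  0.38362329] 346.8688797086975
{'t': 0.15, 'joint_positions': array([-1.35551119e+00,  2.07227796e-01,  1.54257782e+00,  3.68775170e-06,
        1.39350155e+00, -1.50484149e-01]), 'qvel': array([ 0.00031567,  0.00040327, -0.00300961, -0.00133436,  0.00037801,
        0.00029622]), 'joint_torque': array([ 7.60169805e-04, -3.71306634e+01, -2.81812727e+01,  6.98996312e-02,
        3.26609588e-02, -9.59268027e-05]), 'eef_pos': array([ 0.20556284, -0.53652948,  0.30177815]), 'eef_rot': array([-3.08751586e+00, -5.71038923e-01,  8.15017679e-05]), 'force': array([-0.49759789, -0.40859833,  0.46733555]), 'wrist_torque': array([-0.01864135, -0.00958587,  0.01956875]), 'opening': 0.09387817905009797}
```

View pics/top0.png

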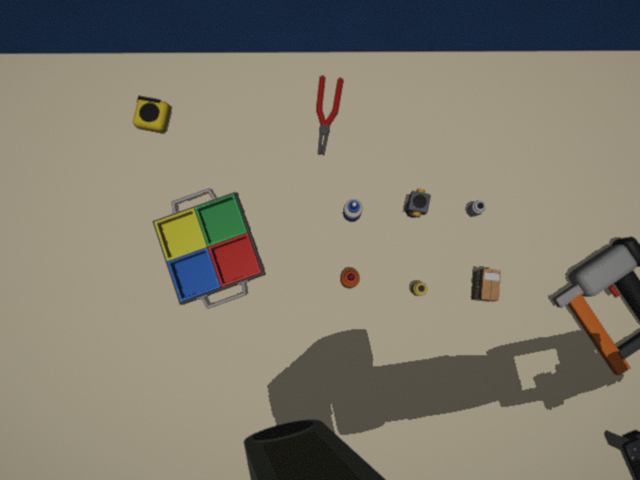

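View pics/scene0.png

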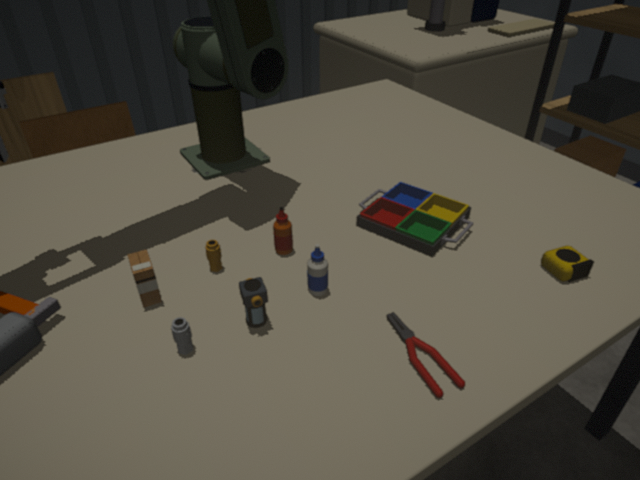

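The top view shows the tray at about (208,248): yellow and green on the far side, blue and red on the near side. Going by pixel position, oil is at (350,277), glue (353,209), brass coupler (419,288), filter (418,202), steel coupler (477,207) and brads (487,284). I'll zoom in to measure.

```bash
python3 - <<'E'
from h import *
im=cv2.imread('pics/top0.png')
a=cv2.resize(im[185:305,335:505],None,fx=4.6,fy=4.6,interpolation=cv2.INTER_CUBIC)
cv2.imwrite('pics/topcrop.png',a)
c=dict(np.load('pics/top0.npz'))
hsv=cv2.cvtColor(im,cv2.COLOR_BGR2HSV)
roi=np.zeros(im.shape[:2],np.uint8); roi[185:312,145:272]=255
P={}
for n,r in dict(red=[(0,5),(174,180)],blue=[(100,125)],green=[(50,85)],yellow=[(22,33)]).items():
    m=sum(cv2.inRange(hsv,(a,130,50),(b,255,255)) for a,b in r)&roi
    k=max(cv2.findContours(m,0,2)[0],key=cv2.contourArea)
    (u,v),s,_=cv2.minAreaRect(k)
    b=cv2.boxPoints(cv2.minAreaRect(k)); w=np.array([ray(c,*p,.033) for p in b])
    e=w[1]-w[0]; P[n]=w.mean(0)
    print(n,u,v,s,P[n].round(4),np.linalg.norm(e).round(4),np.linalg.norm(w[2]-w[1]).round(4),np.degrees(np.arctan2(e[1],e[0]))%90)
print('mean',np.mean(list(P.values()),0))
for a in P:
  for b in P:
    if a<b: d=P[b]-P[a]; print(a,b,np.linalg.norm(d).round(4),np.degrees(np.arctan2(d[1],d[0])).round(1))
E
```

```text
red 234.35296630859375 259.5882263183594 (42.24384689331055, 42.9165153503418) [0.4998 0.1697] 0.0889 0.0885 19.815205858905458
blue 193.18251037597656 274.5309753417969 (42.496788024902344, 42.733211517333984) [0.4689 0.2543] 0.0881 0.0888 19.116015311857367
green 220.53204345703125 219.4671173095703 (40.16164779663086, 41.681053161621094) [0.584  0.2003] 0.0872 0.0858 19.469474856452095
yellow 179.9499969482422 233.8500213623047 (41.425838470458984, 42.37451934814453) [0.5538 0.2845] 0.0882 0.0883 18.70262151563726
mean [0.5266332  0.22717145]
red yellow 0.1269 64.8
blue red 0.0901 -70.0
blue green 0.1272 -25.1
blue yellow 0.0902 19.6
green red 0.0897 -160.0
green yellow 0.0894 109.7
```

View pics/topcrop.png

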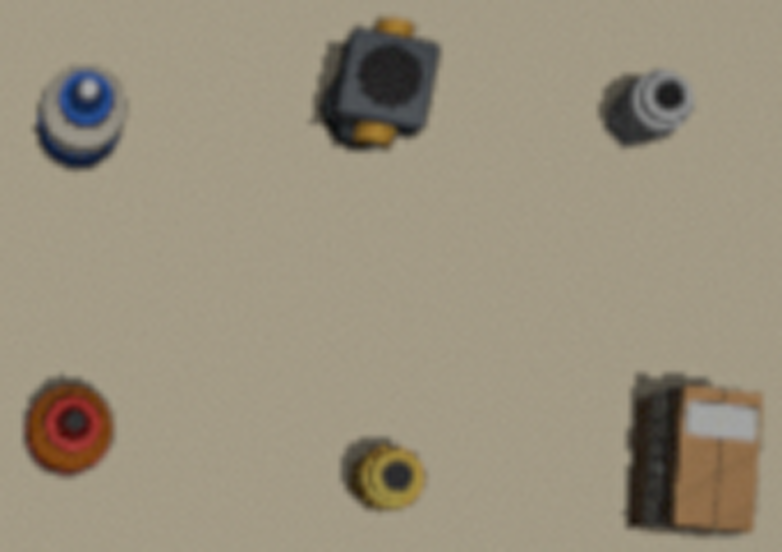

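View pics/wrist0.png

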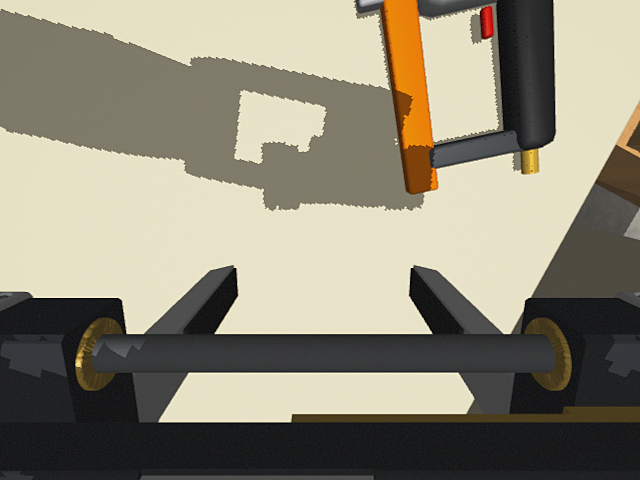

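The crop shows the oil spout mouth at (75,422), the brass mouth at (398,474) and the filter cap at (390,75), with its ports at (396,27) and (376,133). The brads top corners are about (683,387), (762,392), (754,532) and (673,527). The wrist view shows the open fingers and part of the nailer, with no job parts in it.

```bash
python3 - <<'E'
from h import *
c=dict(np.load('pics/top0.npz'))
g=lambda x,y,z: ray(c,335+(x-1.8)/4.6,185+(y-1.8)/4.6,z)
for n,a in dict(oil=(75,422,.102),brass=(398,474,.062),filt=(390,75,.084),steel=(669,96,.062),glue=(89,88,.102)).items(): print(n,g(*a).round(4))
p=g(396,22,.066);q=g(374,138,.066);d=p-q
print('ports',d,np.linalg.norm(d),np.degrees(np.arctan2(d[1],d[0])),(p+q)/2)
h=np.array([g(*a,.08) for a in [(360,24),(440,42),(424,132),(336,114)]]);print('head',h.mean(0),[(np.linalg.norm(h[i]-h[i-1]),np.degrees(np.arctan2(*(h[i]-h[i-1])[::-1]))%90) for i in range(4)])
b=np.array([g(*a,.08) for a in [(683,387),(762,392),(754,532),(673,527)]]);print('brads',b.mean(0),[(np.linalg.norm(b[i]-b[i-1]),np.degrees(np.arctan2(*(b[i]-b[i-1])[::-1]))) for i in range(4)])
# scene cross-check: project top-derived tops into scene
s=dict(np.load('pics/scene0.npz'))
for n,X in dict(oil=[*g(75,422,.102),.102],brass=[*g(398,474,.062),.062],filt=[*g(390,75,.084),.084],red=[.4998,.1697,.033],green=[.584,.2003,.033]).items():
    print(n,cv2.projectPoints(np.array([X]),s['rvec'],s['tvec'],s['intrinsics'],None)[0].ravel().round(1))
st=ctrl.get_state();R=cv2.Rodrigues(st['eef_rot'])[0];print('tool y dir deg',np.degrees(np.arctan2(R[1,1],R[0,1])))
im=cv2.imread('pics/scene0.png')
cv2.imwrite('pics/sc.png',cv2.resize(im[180:330,110:480],None,fx=2.16,fy=2.16,interpolation=cv2.INTER_CUBIC))
E
```

```text
oil [ 0.4601 -0.0683]
brass [ 0.44   -0.2099]
filt [ 0.6116 -0.2067]
steel [ 0.6064 -0.3333]
glue [ 0.6026 -0.0753]
ports [ 0.05203766 -0.01089635] 0.05316623873187339 -11.826497834174672 [ 0.61317428 -0.20765647]
head [ 0.61116363 -0.20741053] [(np.float64(0.041457947154306854), np.float64(74.19794615404612)), (np.float64(0.03556877865976072), np.float64(76.80415537507423)), (np.float64(0.040599948744161916), np.float64(78.68160011416003)), (np.float64(0.03879307643473573), np.float64(78.04033403549931))]
brads [ 0.44534193 -0.3429762 ] [(np.float64(0.05992535696385387), np.float64(-6.2522735508303215)), (np.float64(0.0336410157747964), np.float64(-93.72589051410185)), (np.float64(0.05980928864938717), np.float64(174.32632317631126)), (np.float64(0.03424977289503415), np.float64(86.42864959301593))]
oil [279.4 207.8]
brass [209.7 242.7]
filt [250.3 283.7]
red [385.3 210.8]
green [422.  224.8]
tool y dir deg -69.04298827734436
```

View pics/sc.png

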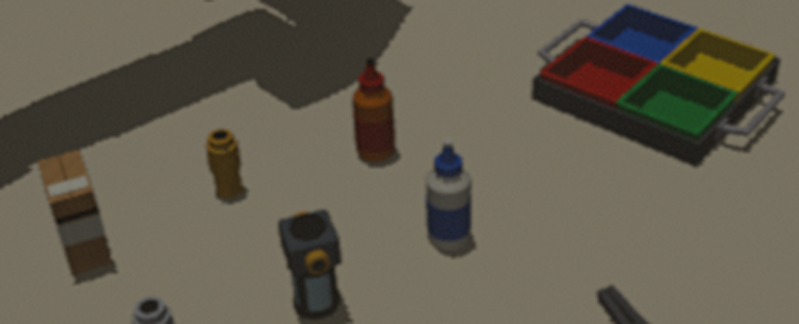

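The scene view agrees with the top view apart from a common shift of about 3 px. I'll settle the absolute offset with the wrist camera from above the oil. The tool yaw (111°) is already about in line with the tray (109.5°).

Request:
{"name": "arm_command", "arguments": {"increments": [[1.27, 2.35, 0, 0, 9.4], [1.27, 2.35, 0, 0, 9.4], [1.27, 2.35, 0, 0, 9.4], [1.27, 2.35, 0, 0, 9.4], [1.27, 2.35, 0, 0, 9.4], [1.27, 2.35, 0, 0, 9.4], [1.27, 2.35, 0, 0, 9.4], [1.27, 2.35, 0, 0, 9.4], [1.27, 2.35, 0, 0, 9.4], [1.27, 2.35, 0, 0, 9.4], [1.27, 2.35, 0, 0, 9.4], [1.27, 2.35, 0, 0, 9.4], [1.27, 2.35, 0, 0, 9.4], [1.27, 2.35, 0, 0, 9.4], [1.27, 2.35, 0, 0, 9.4], [1.27, 2.35, 0, 0, 9.4], [1.27, 2.35, 0, 0, 9.4], [1.27, 2.35, 0, 0, 9.4], [1.27, 2.35, 0, 0, 9.4], [1.27, 2.25, 0, 0, 9.4]]}}

```text
t: 1.82
eef_pos: [0.4599, -0.0665, 0.3024]
eef_rot: [-3.089, -0.572, 0.001]
force: [-1.1, -0.9, -0.1]
opening: 0.0937
```

```bash
python3 - <<'E'
from h import *
c=cam('wrist','w1.png'); np.savez('pics/w1.npz',**c)
s=ctrl.get_state(); print(s['t'],s['eef_pos'],s['joint_positions'].round(2),s['opening'])
for X in [[.4601,-.0683,.102],[.4601,-.0683,0],[.44,-.2099,.062],[.6026,-.0753,.102],[.6116,-.2067,.084]]:
    print(X,cv2.projectPoints(np.array([X]),c['rvec'],c['tvec'],c['intrinsics'],None)[0].ravel().round(1))
E
```

```text
1.8667 [ 0.46141119 -0.06346138  0.30252189] [-0.32 -0.03  1.8   0.    1.37  0.88] 0.09413043389082741
[0.4601, -0.0683, 0.102] [324.9 240.2]
[0.4601, -0.0683, 0] [324.3 219.3]
[0.44, -0.2099, 0.062] [450.2 298.9]
[0.6026, -0.0753, 0.102] [401.7  71. ]
[0.6116, -0.2067, 0.084] [546.7 127.1]
```

View pics/w1.png

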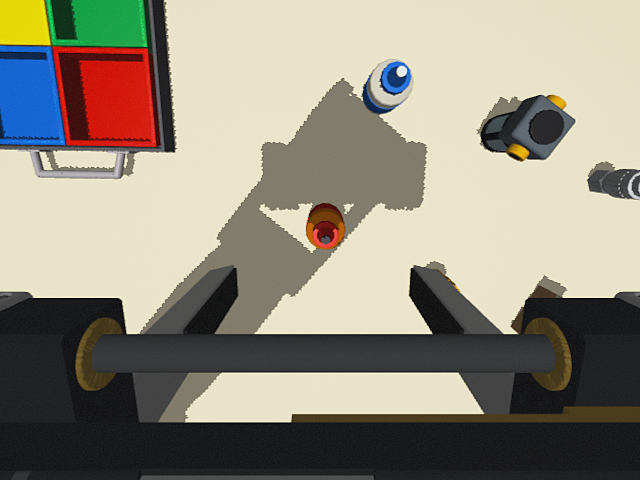

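The wrist view puts the oil spout at (324,240), the glue tip at (401,72) and the filter cap at (546,127). All three match the top-derived predictions within 1 px, so the map is good. Next I descend on the oil.

Request:
{"name": "arm_command", "arguments": {"increments": [[0, 0, 0, 0, 7], [0, 0, -1.5, 0, 7], [0, 0, -2, 0, 7], [0, 0, -2, 0, 7], [0, 0, -2, 0, 7], [0, 0, -2, 0, 7], [0, 0, -2, 0, 7], [0, 0, -2, 0, 7], [0, 0, -1, 0, 7], [0, 0, 0, 0, 7], [0, 0, 0, 0, 7], [0, 0, 0, 0, 7]]}}

```text
t: 2.87
eef_pos: [0.4604, -0.0686, 0.1587]
eef_rot: [3.088, 0.57, 0.003]
force: [0.0, -0.3, 0.7]
opening: 0.0699
```

Request:
{"name": "arm_command", "arguments": {"increments": [[0, 0, -1.2, 0, 7], [0, 0, -1.2, 0, 7], [0, 0, -0.8, 0, 7], [0, 0, 0, 0, 7], [0, 0, 0, 0, 6], [0, 0, 0, 0, 5], [0, 0, 0, 0, 4], [0, 0, 0, 0, 3], [0, 0, 0, 0, 3], [0, 0, 0, 0, 3], [0, 0, 0, 0, 3], [0, 0, 0, 0, 3], [0, 0, 0, 0, 3], [0, 0, 0, 0, 3]]}}

```text
t: 4.03
eef_pos: [0.46, -0.0681, 0.1261]
eef_rot: [3.089, 0.571, 0.001]
force: [-0.8, -0.0, 3.3]
opening: 0.0373
```

Gripped at 37 mm. Lifting and carrying it to the red bin at (0.4996, 0.1704).

Request:
{"name": "arm_command", "arguments": {"increments": [[0, 0, 1, 0, 3], [0, 0, 2, 0, 3], [0, 0, 2, 0, 3], [0, 0, 2, 0, 3], [0, 0, 2, 0, 3], [0, 0, 1, 0, 3], [0.2, 1.35, 0, 0, 3], [0.4, 2.5, 0, 0, 3], [0.4, 2.5, 0, 0, 3], [0.4, 2.5, 0, 0, 3], [0.4, 2.5, 0, 0, 3], [0.4, 2.5, 0, 0, 3], [0.4, 2.5, 0, 0, 3], [0.4, 2.5, 0, 0, 3], [0.4, 2.5, 0, 0, 3], [0.36, 1.5, 0, 0, 3], [0.2, 1.0, 0, 0, 3], [0, 0, 0, 0, 3], [0, 0, 0, 0, 3], [0, 0, 0, 0, 3]]}}

```text
t: 5.7
eef_pos: [0.4989, 0.1697, 0.2253]
eef_rot: [3.089, 0.57, -0.002]
force: [0.2, -0.5, -0.7]
opening: 0.0371
```

```bash
python3 - <<'E'
from h import *
c=cam('wrist','w2.png')
s=ctrl.get_state(); print(s['t'],s['eef_pos'],s['opening'],s['force'])
E
```

```text
5.75 [0.49897027 0.16954588 0.22535945] 0.03747578078202016 [ 0.43661866  0.11913329 -1.68477433]
```

View pics/w2.png

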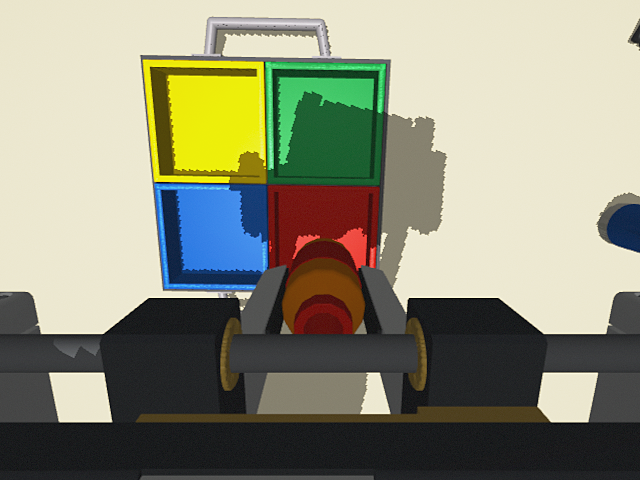

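The wrist view shows the bottle held upright and centred over the red bin (bottle at column 323, bin spanning 268–380). Now I lower it.

Request:
{"name": "arm_command", "arguments": {"increments": [[0, 0, -1, 0, 3], [0, 0, -2, 0, 3], [0, 0, -2, 0, 3], [0, 0, -2, 0, 3], [0, 0, -1, 0, 3], [0, 0, -0.6, 0, 3], [0, 0, -0.3, 0, 3], [0, 0, -0.2, 0, 3], [0, 0, -0.1, 0, 3], [0, 0, -0.1, 0, 3], [0, 0, 0, 0, 3], [0, 0, 0, 0, 3], [0, 0, 0, 0, 3]]}}

```text
t: 6.83
eef_pos: [0.4996, 0.1707, 0.1332]
eef_rot: [3.089, 0.572, 0.002]
force: [0.1, 0.1, -2.0]
opening: 0.0374
```

Request:
{"name": "arm_command", "arguments": {"increments": [[0, 0, -0.1, 0, 3], [0, 0, -0.05, 0, 3], [0, 0, 0, 0, 3], [0, 0, 0, 0, 3]]}}

```text
t: 7.17
eef_pos: [0.4997, 0.1707, 0.1321]
eef_rot: [-3.089, -0.572, -0.001]
force: [-1.2, -0.5, 5.7]
opening: 0.0372
```

Contact with the floor (about 6 N). Releasing, rising and moving to the brass coupler.

Request:
{"name": "arm_command", "arguments": {"increments": [[0, 0, 0, 0, 4.5], [0, 0, 0, 0, 5.5], [0, 0, 0, 0, 5.5], [0, 0, 0, 0, 5.5], [0, 0, 1, 0, 5.5], [0, 0, 2, 0, 5.5], [0, 0, 3, 0, 5.5], [0, 0, 3, 0, 5.5], [0, 0, 3, 0, 5.5], [-0.46, -3.06, 0, 0, 5.5], [-0.55, -3.5, 0, 0, 5.5], [-0.55, -3.5, 0, 0, 5.5], [-0.55, -3.5, 0, 0, 5.5], [-0.55, -3.5, 0, 0, 5.5], [-0.55, -3.5, 0, 0, 5.5], [-0.55, -3.5, 0, 0, 5.5], [-0.55, -3.5, 0, 0, 5.5], [-0.55, -3.5, 0, 0, 5.5], [-0.55, -3.5, 0, 0, 5.5], [-0.55, -3.5, 0, 0, 5.5]]}}

```text
t: 8.83
eef_pos: [0.4391, -0.2117, 0.252]
eef_rot: [3.089, 0.571, 0.001]
force: [0.9, -0.7, 0.0]
opening: 0.0548
```

Request:
{"name": "arm_command", "arguments": {"increments": [[0, 0, 0, 0, 5.5], [0, 0, 0, 0, 5.5], [0, 0, -1.5, 0, 5.5], [0, 0, -2, 0, 5.5], [0, 0, -2, 0, 5.5], [0, 0, -1.5, 0, 5.5], [0, 0, 0, 0, 5.5], [0, 0, 0, 0, 5.5], [0, 0, 0, 0, 5.5]]}}

```text
t: 9.58
eef_pos: [0.4404, -0.2096, 0.1822]
eef_rot: [3.088, 0.573, 0.002]
force: [-0.7, 0.3, 0.8]
opening: 0.0549
```

```bash
python3 - <<'E'
from h import *
c=cam('wrist','w3.png')
s=ctrl.get_state(); print(s['t'],s['eef_pos'],s['opening'],s['force'])
print(cv2.projectPoints(np.array([[.44,-.2099,.062]]),c['rvec'],c['tvec'],c['intrinsics'],None)[0].ravel())
E
```

```text
9.6333 [ 0.44062368 -0.20991453  0.1825675 ] 0.05509520634768905 [ 0.16590025 -0.47363318  0.94672694]
[322.74312359 270.70254914]
```

View pics/w3.png

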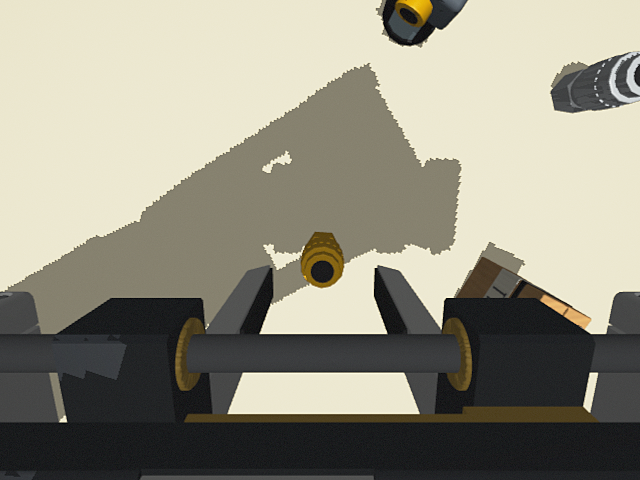

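The brass coupler mouth is at (322,271) and the prediction was (322.7,270.7), so it sits centred between the fingers. Descend and grip.

Request:
{"name": "arm_command", "arguments": {"increments": [[0, 0, -1.5, 0, 5.5], [0, 0, -2, 0, 5.5], [0, 0, -1.3, 0, 5.5], [0, 0, -0.8, 0, 5.5], [0, 0, 0, 0, 5.5], [0, 0, 0, 0, 4], [0, 0, 0, 0, 3], [0, 0, 0, 0, 2], [0, 0, 0, 0, 2], [0, 0, 0, 0, 2], [0, 0, 0, 0, 2], [0, 0, 0, 0, 2], [0, 0, 0, 0, 2], [0, 0, 0, 0, 2]]}}

```text
t: 10.8
eef_pos: [0.4401, -0.2103, 0.1259]
eef_rot: [3.089, 0.571, 0.001]
force: [-1.8, 1.1, 5.4]
opening: 0.0273
```

Request:
{"name": "arm_command", "arguments": {"increments": [[0, 0, 1, 0, 2], [0, 0, 2.5, 0, 2], [0, 0, 3, 0, 2], [0, 0, 3, 0, 2], [0, 0, 3, 0, 2], [0, 0, 2.5, 0, 2], [0.2, 1.5, 0, 0, 2], [0.2, 3.3, 0, 0, 2], [0.2, 3.3, 0, 0, 2], [0.2, 3.3, 0, 0, 2], [0.2, 3.3, 0, 0, 2], [0.2, 3.3, 0, 0, 2], [0.2, 3.3, 0, 0, 2], [0.2, 3.3, 0, 0, 2], [0.2, 3.3, 0, 0, 2], [0.2, 3.3, 0, 0, 2], [0.2, 3.3, 0, 0, 2], [0.2, 3.3, 0, 0, 2]]}}

```text
t: 12.3
eef_pos: [0.463, 0.1695, 0.2751]
eef_rot: [3.089, 0.572, -0.001]
force: [0.0, -0.2, -0.8]
opening: 0.0275
```

Request:
{"name": "arm_command", "arguments": {"increments": [[0.2, 3.3, 0, 0, 2], [0.2, 2.8, 0, 0, 2], [0.2, 1.55, 0, 0, 2], [0, 1.0, 0, 0, 2], [0, 0, 0, 0, 2], [0, 0, 0, 0, 2], [0, 0, -1.5, 0, 2], [0, 0, -3, 0, 2], [0, 0, -3, 0, 2], [0, 0, -2, 0, 2], [0, 0, 0, 0, 2], [0, 0, 0, 0, 2]]}}

```text
t: 13.3
eef_pos: [0.469, 0.2529, 0.1792]
eef_rot: [3.089, 0.569, -0.005]
force: [-0.2, -0.1, -1.0]
opening: 0.0275
```

```bash
python3 - <<'E'
from h import *
c=cam('wrist','w4.png')
s=ctrl.get_state(); print(s['t'],s['eef_pos'],s['opening'],s['force'])
E
```

```text
13.35 [0.47019522 0.25356468 0.18086892] 0.027598349758075312 [ 0.27601703  0.06673457 -0.17167654]
```

View pics/w4.png

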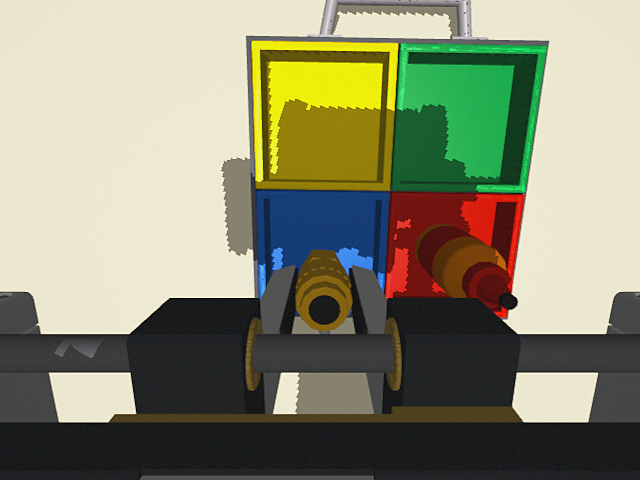

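The brass coupler is centred over the blue bin (column 323 between 258 and 390), and the oil stands in red at about (465,265). Lowering.

Request:
{"name": "arm_command", "arguments": {"increments": [[0, 0, -1.2, 0, 2], [0, 0, -1.5, 0, 2], [0, 0, -1, 0, 2], [0, 0, -0.5, 0, 2], [0, 0, -0.3, 0, 2], [0, 0, -0.2, 0, 2], [0, 0, -0.1, 0, 2], [0, 0, -0.1, 0, 2], [0, 0, 0, 0, 2], [0, 0, 0, 0, 2]]}}

```text
t: 14.18
eef_pos: [0.4702, 0.2547, 0.1319]
eef_rot: [-3.089, -0.572, -0.002]
force: [-0.2, -0.3, 2.8]
opening: 0.0273
```

Request:
{"name": "arm_command", "arguments": {"increments": [[0, 0, -0.05, 0, 2], [0, 0, 0, 0, 2], [0, 0, 0, 0, 2]]}}

```text
t: 14.43
eef_pos: [0.4702, 0.2547, 0.1319]
eef_rot: [-3.089, -0.572, -0.002]
force: [-1.3, -0.6, 4.7]
opening: 0.0272
```

Contact confirmed. Releasing and going to the filter at (0.6115, -0.2072), with a turn of -0.585 rad.

Request:
{"name": "arm_command", "arguments": {"increments": [[0, 0, 0, 0, 3.5], [0, 0, 0, 0, 4.5], [0, 0, 0, 0, 4.5], [0, 0, 1, 0, 4.5], [0, 0, 2, 0, 4.5], [0, 0, 3, 0, 4.5], [0, 0, 3, 0, 4.5], [0, 0, 3, 0, 4.5], [0, 0, 3, 0, 4.5], [0.94, -3.08, 0, -0.039, 6.5], [0.94, -3.08, 0, -0.039, 6.5], [0.94, -3.08, 0, -0.039, 6.5], [0.94, -3.08, 0, -0.039, 6.5], [0.94, -3.08, 0, -0.039, 6.5], [0.94, -3.08, 0, -0.039, 6.5], [0.94, -3.08, 0, -0.039, 6.5], [0.94, -3.08, 0, -0.039, 6.5], [0.94, -3.08, 0, -0.039, 6.5], [0.94, -3.08, 0, -0.039, 6.5], [0.94, -3.08, 0, -0.039, 6.5]]}}

```text
t: 16.1
eef_pos: [0.5732, -0.086, 0.2813]
eef_rot: [3.14, -0.103, 0.001]
force: [0.6, -0.2, -0.2]
opening: 0.0648
```

Request:
{"name": "arm_command", "arguments": {"increments": [[0.94, -3.08, 0, -0.039, 6.5], [0.94, -3.08, 0, -0.039, 6.5], [0.94, -3.08, 0, -0.039, 6.5], [0.94, -3.08, 0, -0.039, 6.5], [0, 0, 0, 0, 6.5], [0, 0, 0, 0, 6.5], [0, 0, -2, 0, 6.5], [0, 0, -2, 0, 6.5], [0, 0, -2, 0, 6.5], [0, 0, -1, 0, 6.5], [0, 0, 0, 0, 6.5], [0, 0, 0, 0, 6.5], [0, 0, 0, 0, 6.5]]}}

```text
t: 17.18
eef_pos: [0.6114, -0.2073, 0.2122]
eef_rot: [3.122, -0.342, 0.003]
force: [0.5, 0.8, 0.7]
opening: 0.065
```

```bash
python3 - <<'E'
from h import *
c=cam('wrist','w5.png')
s=ctrl.get_state(); print(s['t'],s['eef_pos'],s['opening'],s['force'])
R=cv2.Rodrigues(s['eef_rot'])[0];print('tool y',np.degrees(np.arctan2(R[1,1],R[0,1])))
print(cv2.projectPoints(np.array([[.6115,-.2072,.084]]),c['rvec'],c['tvec'],c['intrinsics'],None)[0].ravel())
E
```

```text
17.2333 [ 0.61159703 -0.20757613  0.21261847] 0.06485354774992964 [-0.44662279  0.42810447 -0.17580359]
tool y -102.52589874467223
[323.16210796 266.11000039]
```

View pics/w5.png

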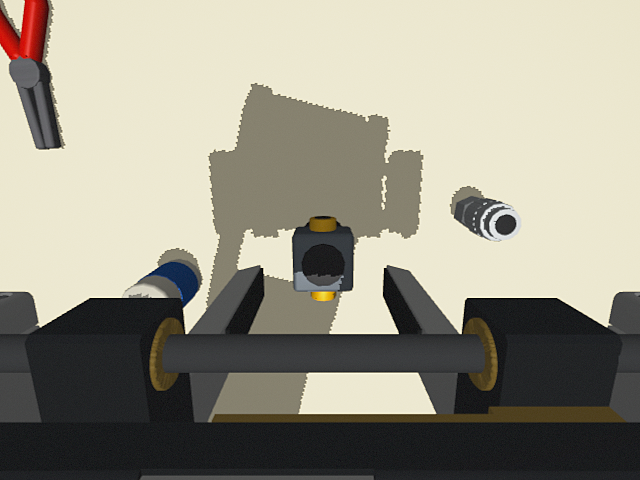

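The filter cap is at (323,266), as predicted, with the ports vertical in the image and the head square to the jaws. The glue and steel coupler are clear. Descend and grip.

Request:
{"name": "arm_command", "arguments": {"increments": [[0, 0, -1.5, 0, 6.5], [0, 0, -2, 0, 6.5], [0, 0, -1.7, 0, 6.5], [0, 0, -1, 0, 6.5], [0, 0, 0, 0, 6.5], [0, 0, 0, 0, 5.5], [0, 0, 0, 0, 4.5], [0, 0, 0, 0, 3], [0, 0, 0, 0, 3], [0, 0, 0, 0, 3], [0, 0, 0, 0, 3], [0, 0, 0, 0, 3], [0, 0, 0, 0, 3], [0, 0, 0, 0, 3]]}}

```text
t: 18.4
eef_pos: [0.6115, -0.2078, 0.1501]
eef_rot: [3.122, -0.344, 0.004]
force: [0.3, 0.8, 5.5]
opening: 0.0398
```

Request:
{"name": "arm_command", "arguments": {"increments": [[0, 0, 1, 0, 3], [0, 0, 2.5, 0, 3], [0, 0, 3, 0, 3], [0, 0, 3, 0, 3], [0, 0, 3, 0, 3], [0, 0, 1.5, 0, 3], [-0.2, 2.91, 0, 0.04, 3], [-0.2, 2.91, 0, 0.04, 3], [-0.2, 2.91, 0, 0.04, 3], [-0.2, 2.91, 0, 0.04, 3], [-0.2, 2.91, 0, 0.04, 3], [-0.2, 2.91, 0, 0.04, 3], [-0.2, 2.91, 0, 0.04, 3], [-0.2, 2.91, 0, 0.04, 3], [-0.2, 2.91, 0, 0.04, 3], [-0.2, 2.91, 0, 0.04, 3], [-0.2, 2.91, 0, 0.04, 3], [-0.2, 2.91, 0, 0.04, 3], [-0.2, 2.91, 0, 0.04, 3], [-0.2, 2.91, 0, 0.04, 3]]}}

```text
t: 20.07
eef_pos: [0.5815, 0.201, 0.2876]
eef_rot: [3.095, 0.536, -0.004]
force: [1.4, -0.2, -2.2]
opening: 0.0395
```

Request:
{"name": "arm_command", "arguments": {"increments": [[0, 0, 0, 0, 3], [0, 0, 0, 0, 3], [0, 0, -1.5, 0, 3], [0, 0, -2.5, 0, 3], [0, 0, -2.5, 0, 3], [0, 0, -1.5, 0, 3], [0, 0, 0, 0, 3], [0, 0, 0, 0, 3], [0, 0, 0, 0, 3]]}}

```text
t: 20.82
eef_pos: [0.5835, 0.1991, 0.2097]
eef_rot: [3.096, 0.531, 0.002]
force: [0.6, -0.2, -1.3]
opening: 0.0401
```

```bash
python3 - <<'E'
from h import *
c=cam('wrist','w6.png')
s=ctrl.get_state(); print(s['t'],s['eef_pos'],s['opening'],s['force'])
R=cv2.Rodrigues(s['eef_rot'])[0];print('tool y',np.degrees(np.arctan2(R[1,1],R[0,1])))
E
```

```text
20.8667 [0.58384191 0.19938784 0.21044532] 0.03979212167727959 [-0.35938849  0.41690366 -1.65301937]
tool y -70.52587972761117
```

View pics/w6.png

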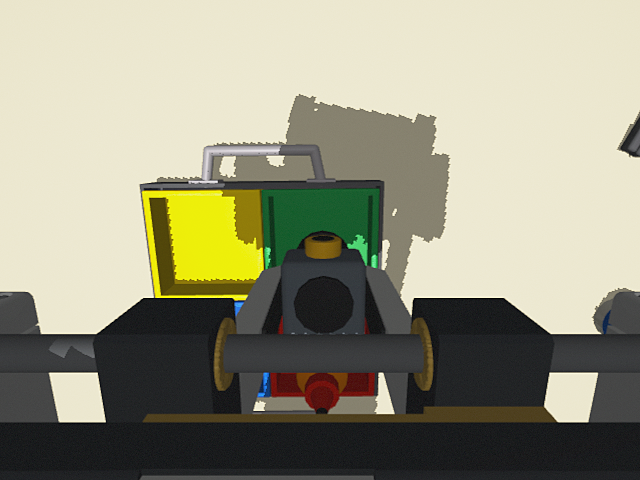

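The filter is centred over green with its ports along the tray's x axis, and the oil is clear behind it. Lowering.

Request:
{"name": "arm_command", "arguments": {"increments": [[0, 0, -1.2, 0, 3], [0, 0, -1.5, 0, 3], [0, 0, -1.3, 0, 3], [0, 0, -0.6, 0, 3], [0, 0, -0.3, 0, 3], [0, 0, -0.2, 0, 3], [0, 0, -0.1, 0, 3], [0, 0, -0.1, 0, 3], [0, 0, -0.05, 0, 3], [0, 0, 0, 0, 3], [0, 0, 0, 0, 3]]}}

```text
t: 21.78
eef_pos: [0.5832, 0.2, 0.1561]
eef_rot: [-3.096, -0.533, -0.003]
force: [-0.2, -0.5, 0.6]
opening: 0.0396
```

Request:
{"name": "arm_command", "arguments": {"increments": [[0, 0, -0.05, 0, 3], [0, 0, -0.05, 0, 3], [0, 0, 0, 0, 3], [0, 0, 0, 0, 3]]}}

```text
t: 22.12
eef_pos: [0.5833, 0.2001, 0.156]
eef_rot: [-3.096, -0.533, -0.003]
force: [-2.7, -0.5, 5.8]
opening: 0.0399
```

Request:
{"name": "arm_command", "arguments": {"increments": [[0, 0, 0, 0, 4.5], [0, 0, 0, 0, 5.5], [0, 0, 0, 0, 5.5], [0, 0, 1, 0, 5.5], [0, 0, 2, 0, 5.5], [0, 0, 3, 0, 5.5], [0, 0, 3, 0, 5.5], [0, 0, 3, 0, 5.5], [0, 0, 3, 0, 5.5], [-0.77, -3.015, 0, -0.024, 6], [-0.77, -3.015, 0, -0.024, 6], [-0.77, -3.015, 0, -0.024, 6], [-0.77, -3.015, 0, -0.024, 6], [-0.77, -3.015, 0, -0.024, 6], [-0.77, -3.015, 0, -0.024, 6], [-0.77, -3.015, 0, -0.024, 6], [-0.77, -3.015, 0, -0.024, 6], [-0.77, -3.015, 0, -0.024, 6], [-0.77, -3.015, 0, -0.024, 6]]}}

```text
t: 23.7
eef_pos: [0.5051, -0.103, 0.3049]
eef_rot: [3.137, 0.157, 0.001]
force: [0.4, 0.3, -0.4]
opening: 0.0598
```

Request:
{"name": "arm_command", "arguments": {"increments": [[-0.77, -3.015, 0, -0.024, 6], [-0.77, -3.015, 0, -0.024, 6], [-0.77, -3.015, 0, -0.024, 6], [-0.77, -3.015, 0, -0.024, 6], [-0.77, -3.015, 0, -0.024, 6], [-0.77, -3.015, 0, -0.024, 6], [-0.77, -3.015, 0, -0.024, 6], [-0.77, -3.015, 0, -0.024, 6], [0, 0, 0, 0, 6], [0, 0, 0, 0, 6], [0, 0, -2, 0, 6], [0, 0, -3, 0, 6], [0, 0, -3, 0, 6], [0, 0, -2, 0, 6], [0, 0, 0, 0, 6], [0, 0, 0, 0, 6], [0, 0, 0, 0, 6]]}}

```text
t: 25.12
eef_pos: [0.4451, -0.3428, 0.2058]
eef_rot: [3.137, -0.141, 0.003]
force: [0.1, -0.3, -0.3]
opening: 0.0599
```

```bash
python3 - <<'E'
from h import *
c=cam('wrist','w7.png')
s=ctrl.get_state(); print(s['t'],s['eef_pos'],s['opening'],s['force'])
R=cv2.Rodrigues(s['eef_rot'])[0];print('tool y',np.degrees(np.arctan2(R[1,1],R[0,1])))
np.savez('pics/w7.npz',**c)
E
```

```text
25.1667 [ 0.44529155 -0.34328263  0.20643335] 0.06004927939794527 [ 0.48832108 -0.21310408  0.78098835]
tool y -95.17714492001338
```

View pics/w7.png

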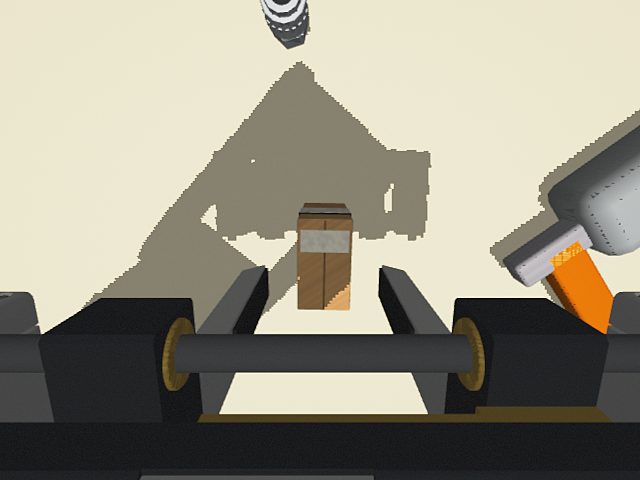

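The carton is centred between the fingers (columns 297–352) and square to them, with the nailer clear to the right. Descend and grip.

Request:
{"name": "arm_command", "arguments": {"increments": [[0, 0, -1.5, 0, 6], [0, 0, -2, 0, 6], [0, 0, -2, 0, 6], [0, 0, -1.5, 0, 6], [0, 0, 0, 0, 6], [0, 0, 0, 0, 5], [0, 0, 0, 0, 4], [0, 0, 0, 0, 3], [0, 0, 0, 0, 2.6], [0, 0, 0, 0, 2.6], [0, 0, 0, 0, 2.6], [0, 0, 0, 0, 2.6], [0, 0, 0, 0, 2.6], [0, 0, 0, 0, 2.6]]}}

```text
t: 26.33
eef_pos: [0.4448, -0.3436, 0.1357]
eef_rot: [3.137, -0.143, 0.003]
force: [-0.1, 1.0, 5.5]
opening: 0.0336
```

Request:
{"name": "arm_command", "arguments": {"increments": [[0, 0, 1, 0, 2.6], [0, 0, 2.5, 0, 2.6], [0, 0, 3, 0, 2.6], [0, 0, 3, 0, 2.6], [0, 0, 3, 0, 2.6], [0, 0, 2.5, 0, 2.6], [0.54, 3.13, 0, 0.0215, 2.6], [0.54, 3.13, 0, 0.0215, 2.6], [0.54, 3.13, 0, 0.0215, 2.6], [0.54, 3.13, 0, 0.0215, 2.6], [0.54, 3.13, 0, 0.0215, 2.6], [0.54, 3.13, 0, 0.0215, 2.6], [0.54, 3.13, 0, 0.0215, 2.6], [0.54, 3.13, 0, 0.0215, 2.6], [0.54, 3.13, 0, 0.0215, 2.6], [0.54, 3.13, 0, 0.0215, 2.6]]}}

```text
t: 27.67
eef_pos: [0.4974, -0.0282, 0.284]
eef_rot: [-3.135, -0.196, 0.002]
force: [0.1, -0.1, -2.1]
opening: 0.034
```

Request:
{"name": "arm_command", "arguments": {"increments": [[0.54, 3.13, 0, 0.0215, 2.6], [0.54, 3.13, 0, 0.0215, 2.6], [0.54, 3.13, 0, 0.0215, 2.6], [0.54, 3.13, 0, 0.0215, 2.6], [0.54, 3.13, 0, 0.0215, 2.6], [0.54, 3.13, 0, 0.0215, 2.6], [0.54, 3.13, 0, 0.0215, 2.6], [0.54, 3.13, 0, 0.0215, 2.6], [0.54, 3.13, 0, 0.0215, 2.6], [0.61, 3.23, 0, 0.0215, 2.6], [0, 0, 0, 0, 2.6], [0, 0, 0, 0, 2.6], [0, 0, -2, 0, 2.6], [0, 0, -3, 0, 2.6], [0, 0, -3, 0, 2.6], [0, 0, -1.5, 0, 2.6], [0, 0, 0, 0, 2.6], [0, 0, 0, 0, 2.6], [0, 0, 0, 0, 2.6]]}}

```text
t: 29.25
eef_pos: [0.5537, 0.2836, 0.1907]
eef_rot: [-3.097, -0.528, -0.004]
force: [0.6, 0.0, -1.9]
opening: 0.0337
```

```bash
python3 - <<'E'
from h import *
c=cam('wrist','w8.png')
s=ctrl.get_state(); print(s['t'],s['eef_pos'],s['opening'],s['force'])
R=cv2.Rodrigues(s['eef_rot'])[0];print('tool y',np.degrees(np.arctan2(R[1,1],R[0,1])))
E
```

```text
29.3 [0.55408074 0.28392166 0.19142717] 0.03377359224154816 [-0.0590269  -0.16801165 -2.16621018]
tool y -70.63535162387666
```

View pics/w8.png

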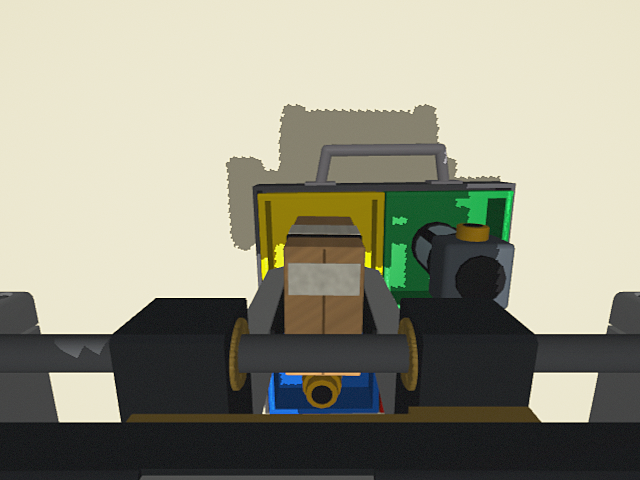

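The carton is centred over yellow (columns 285–365 within 257–385), and the filter stands in green. Lowering.

Request:
{"name": "arm_command", "arguments": {"increments": [[0, 0, -1.2, 0, 2.6], [0, 0, -1.5, 0, 2.6], [0, 0, -1, 0, 2.6], [0, 0, -0.5, 0, 2.6], [0, 0, -0.3, 0, 2.6], [0, 0, -0.2, 0, 2.6], [0, 0, -0.1, 0, 2.6], [0, 0, -0.1, 0, 2.6], [0, 0, 0, 0, 2.6], [0, 0, 0, 0, 2.6], [0, 0, 0, 0, 2.6]]}}

```text
t: 30.22
eef_pos: [0.5531, 0.2843, 0.1418]
eef_rot: [-3.096, -0.53, -0.002]
force: [-2.6, -0.6, 5.2]
opening: 0.034
```

Contact. Releasing, rising and backing away.

Request:
{"name": "arm_command", "arguments": {"increments": [[0, 0, 0, 0, 4], [0, 0, 0, 0, 5], [0, 0, 0, 0, 5], [0, 0, 0, 0, 5], [0, 0, 1, 0, 5], [0, 0, 2, 0, 5], [0, 0, 3, 0, 5], [0, 0, 3, 0, 5], [0, 0, 3, 0, 5], [0, 0, 3, 0, 5], [0, -3, 0, 0, 5], [0, -3, 0, 0, 5], [0, -3, 0, 0, 5], [0, -3, 0, 0, 5], [0, -3, 0, 0, 5], [0, -3, 0, 0, 5], [0, -3, 0, 0, 5], [0, -3, 0, 0, 5], [0, -3, 0, 0, 5], [0, -3, 0, 0, 5]]}}

```text
t: 31.88
eef_pos: [0.5527, -0.0173, 0.291]
eef_rot: [3.096, 0.53, 0.002]
force: [0.5, -0.3, 0.1]
opening: 0.0495
```

Request:
{"name": "arm_command", "arguments": {"increments": [[-1, -3, 0, 0, 5], [-1, -3, 0, 0, 5], [-1, -3, 0, 0, 5], [-1, -3, 0, 0, 5], [-1, -3, 0, 0, 5], [-1, -3, 0, 0, 5], [-1, -3, 0, 0, 5], [-1, -3, 0, 0, 5], [0, -2, 0, 0, 5], [0, 0, 0, 0, 5], [0, 0, 0, 0, 5], [0, 0, 0, 0, 5]]}}

```text
t: 32.88
eef_pos: [0.4728, -0.2753, 0.2904]
eef_rot: [-3.096, -0.53, -0.001]
force: [0.1, 0.8, 0.4]
opening: 0.0496
```

```bash
python3 - <<'E'
from h import *
c=cam('top','top9.png'); s=cam('scene','scene9.png')
st=ctrl.get_state(); print(st['t'],st['eef_pos'],st['force'])
a=cv2.imread('pics/top9.png')[180:310,145:345]; b=cv2.imread('pics/scene9.png')[160:360,110:480]
a=cv2.resize(a,None,fx=2.1,fy=2.1); b=cv2.resize(b,None,fx=1.6,fy=1.6)
o=np.zeros((600,600,3),np.uint8); o[:a.shape[0],:a.shape[1]]=a; o[278:278+b.shape[0],:b.shape[1]]=b
cv2.imwrite('pics/fin.png',o)
# look-alikes moved?
t0=cv2.imread('pics/top0.png').astype(int);t1=cv2.imread('pics/top9.png').astype(int)
s0=cv2.imread('pics/scene0.png').astype(int);s1=cv2.imread('pics/scene9.png').astype(int)
for n,x,y in [('glue_s',318,271),('steel_s',182,335)]: print(n,abs(s1-s0)[y-22:y+22,x-12:x+12].mean())
for n,x,y in [('glue_t',353,209),('steel_t',477,207)]: print(n,abs(t1-t0)[y-10:y+10,x-10:x+10].mean())
E
```

```text
32.9833 [ 0.47300553 -0.27464122  0.29027099] [ 1.07263698 -0.10052949 -1.08462918]
glue_s 2.8904671717171717
steel_s 14.75915404040404
glue_t 12.961666666666666
steel_t 12.986666666666666
```

View pics/fin.png

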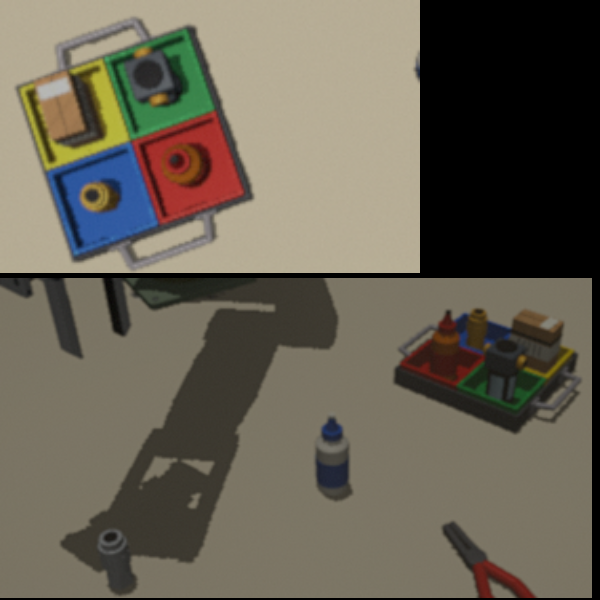

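Both views show all four items upright in their own bins. The glue and steel coupler still stand where they were; the higher pixel differences match the arm's shadow or the arm covering them. Handing in.

```bash
python3 -c "
from h import *
print(ctrl.job_done())"
```

```text
the job is handed in; nothing more can be done
None
```

The tray is kitted and the job is handed in at about 33 s of robot time. In the order asked, I put the oil in red, the brass coupler in blue, the filter in green and the brads in yellow. Each was lowered until it touched the bin floor (about 5 to 6 N) before I let go.

- **Final check:** the top and scene pictures show all four upright in the right bins, with the arm clear of everything.
- **Look-alikes:** the glue and steel coupler stand where they were by eye. The picture differences were low for the glue in the scene view (2.9). They were higher for the steel coupler in the scene view (14.8) and for both in the top view (13.0). I put those down to the arm's shadow and the arm covering them, so that comparison does not confirm it by itself.
- **Cameras:** the scene camera disagreed with the top camera by about 3 px throughout. The wrist camera matched the top camera within 1 px where I checked it, so I worked from the top camera.

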